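Close up the reel row with its two sliding stops

TASK

Close up the row of tape reels on the stand: with the fingertips, push the left and the right end stop inward along the rail, in either order, each until it drops into the notch of its index clip and stays there. Push only from the outside: do not touch the cork pads on the inner sides or pinch the plates, do not force a stop on past its notch, and leave the reels and everything else on the bench where they are. Finish with the hand clear.

Things in the scene. Friction and masses are not known exactly. Their poses are not given: they have to be found in the camera images.
- stand: Flat grey steel base of the reel stand, 250 x 600 x 10 mm, fixed. Origin: underside, below the middle line of the reels. Its x axis points across the stand away from the robot, its y axis along the row and rail (to the robot's left). A steel rail 20 mm wide, top 40 mm above the table, runs along y at x = 92 mm, with an index ledge beside it at x = 122 mm.
- cradle: Steel cradle on the stand that carries the row of reels, fixed; about 130 mm long along y. Origin: middle of its underside, 10 mm above the table. Its outermost dividers are 62 mm either side of it.
- left_stop (a joint): Travel in m of the left end stop along the rail: 0 = outermost, growing to 0.19 as it slides inward (stand -y). The stop is an upright steel plate across the row, on a dark carriage that cannot leave the rail. Sliding friction 2 to 3 N; it starts 50 mm or more before its clip.
- left_face (a point): Point to push on, on the flat outer face (+y side) of the left stop's plate, 95 mm above the table, 30 mm below the plate's top edge; push towards stand -y. The plate reaches from 50 mm nearer the robot to 60 mm farther than this point along stand x, is 5 mm thick and stands 20 to 125 mm above the table. Outside it only low things (under 45 mm).
- left_roller (a point): Centre of the roller (10 mm diameter) of the left stop's sprung index pin when down: 36 mm above the table, at stand x = 124 mm, 2.5 mm inward of the plate's outer face. This point moves along the rail with the stop; it does not rise with the pin.
- left_notch (a point): Where point left_roller lies when the left stop is home: between the two steel bumps of the index clip. The low entry bump has its crest 9 mm outward (+y) and is first met by the roller about 17 mm before home; the high end bump has its crest 11 mm inward. At home there is about 0.5 mm of play either way. Axes as the stand's.
- left_clip: Dark steel index clip of the left stop, 46 mm long, fixed on the ledge 83 to 93 mm from the cradle's middle; origin at table height below the notch. Climbing its entry bump takes about 8 to 11 N; past the crest the force dips to nothing and the spring draws the stop the last 4 mm or so home by itself, ahead of the finger. Pushing on past the notch would take 16 to 22 N.
- left_pin (a joint): Rise in m of the left stop's sprung index pin (black button on top, 86 mm above the table when down): 0 = down, both on the way to the clip and when dropped home in the notch; about 0.004 on the crest of the entry bump.
- left_pad: Cork pad 100 x 4 x 90 mm on the inner (reel) side of the left stop's plate; origin in its mid plane at table height. The robot must not touch it.
- right_stop (a joint): Travel in m of the right end stop along the rail: 0 = outermost, growing to 0.19 as it slides inward (stand +y). The stop is an upright steel plate across the row, on a dark carriage that cannot leave the rail. Sliding friction 2 to 3 N; it starts 50 mm or more before its clip.
- right_face (a point): Point to push on, on the flat outer face (-y side) of the right stop's plate, 95 mm above the table, 30 mm below the plate's top edge; push towards stand +y. The plate reaches from 50 mm nearer the robot to 60 mm farther than this point along stand x, is 5 mm thick and stands 20 to 125 mm above the table. Outside it only low things (under 45 mm).
- right_roller (a point): Centre of the roller (10 mm diameter) of the right stop's sprung index pin when down: 36 mm above the table, at stand x = 124 mm, 2.5 mm inward of the plate's outer face. This point moves along the rail with the stop; it does not rise with the pin.
- right_notch (a point): Where point right_roller lies when the right stop is home: between the two steel bumps of the index clip. The low entry bump has its crest 9 mm outward (-y) and is first met by the roller about 17 mm before home; the high end bump has its crest 11 mm inward. At home there is about 0.5 mm of play either way. Axes as the stand's.
- right_clip: Dark steel index clip of the right stop, 46 mm long, fixed on the ledge 83 to 93 mm from the cradle's middle; origin at table height below the notch. Climbing its entry bump takes about 8 to 11 N; past the crest the force dips to nothing and the spring draws the stop the last 4 mm or so home by itself, ahead of the finger. Pushing on past the notch would take 16 to 22 N.
- right_pin (a joint): Rise in m of the right stop's sprung index pin (black button on top, 86 mm above the table when down): 0 = down, both on the way to the clip and when dropped home in the notch; about 0.004 on the crest of the entry bump.
- right_pad: Cork pad 100 x 4 x 90 mm on the inner (reel) side of the right stop's plate; origin in its mid plane at table height. The robot must not touch it.
- reel0: White tape reel number 1 of 4 from the right (-y) in the row, loose, standing on edge in the cradle: 127 mm diameter, 20 mm wide, axle along stand y; origin at its centre, 76 mm above the table; its top is 140 mm above the table. Leave alone.
- reel1: White tape reel number 2 of 4 from the right (-y) in the row, loose, standing on edge in the cradle: 127 mm diameter, 20 mm wide, axle along stand y; origin at its centre, 76 mm above the table; its top is 140 mm above the table. Leave alone.
- reel2: White tape reel number 3 of 4 from the right (-y) in the row, loose, standing on edge in the cradle: 127 mm diameter, 20 mm wide, axle along stand y; origin at its centre, 76 mm above the table; its top is 140 mm above the table. Leave alone.
- reel3: White tape reel number 4 of 4 from the right (-y) in the row, loose, standing on edge in the cradle: 127 mm diameter, 20 mm wide, axle along stand y; origin at its centre, 76 mm above the table; its top is 140 mm above the table. Leave alone.
- canister: Small loose aluminium can, 44 mm diameter, 30 mm tall, standing on the stand's base near the left end; origin under its centre. Leave alone.
- hub: Loose white plastic reel hub (ring 48 mm outside, 28 mm inside diameter, 22 mm tall) standing on the stand's base near the right end; origin under its centre. Leave alone.
- cartridge: Loose black tape cartridge lying beyond the stand, 102 x 105 x 21.5 mm; origin under its centre. Leave alone.
- mug: Loose white mug beyond the stand, 80 mm diameter, 90 mm tall; origin under its centre. Leave alone.

How it is judged:
At the end, for the whole second after the job is handed in: Both stops rest in their notches: each roller within 3 mm of its notch point along the rail, each index pin down (rise under 1.5 mm), both stops at rest; reels within 10 mm and the other loose things within 15 mm of where they started (y of left_roller in the frame of left_notch between -0.003 and 0.003 m and value of joint each of left_pin, right_pin below 0.0015 m and velocity of joint left_stop between -0.01 and 0.01 m/s and y of right_roller in the frame of right_notch between -0.003 and 0.003 m and velocity of joint right_stop between -0.01 and 0.01 m/s and distance of each of reel0, reel1, reel2, reel3 from where it was at the start of the episode below 0.01 m and distance of each of canister, hub, cartridge, mug from where it was at the start of the episode below 0.015 m); the robot touches nothing.
It fails at once if a stop is forced on past its notch (more than 8 mm inward of it) (y of left_roller in the frame of left_notch below -0.008 m or y of right_roller in the frame of right_notch above 0.008 m).
It fails at once if the robot touches a cork pad (more than 0.5 N), as in pinching a plate (contact force between any of left_pad, right_pad and the fingers above 0.5 N or contact force between any of left_pad, right_pad and the arm above 0.5 N).
It fails at once if a reel in the row is disturbed (moved more than 10 mm) (distance of any of reel0, reel1, reel2, reel3 from where it was at the start of the episode above 0.01 m).
It fails at once if another loose thing is disturbed (moved more than 15 mm) (distance of any of canister, hub, cartridge, mug from where it was at the start of the episode above 0.015 m).
It also fails if it takes over 70 s, if anything falls off the work surface, if the arm or the gripper's body presses on something with over 40 N, if the wrist force passes 120 N, or if a joint passes its speed limit or range.

ROBOT

A 6-joint arm with a two-finger parallel gripper is mounted at the origin on the work surface. World frame = base frame: x ahead of the robot, y to its left, z up, the work surface at z = 0. Lengths are in m, angles in rad, forces in N, time in s.
With the tool pointing down it reaches from about 0.3 to 0.775 m from the base axis. Payload 14.6 kg.
Tool frame: the origin (TCP) lies at the very end of the fingers, on their centre line; the grasp point (between the pads) lies 19 mm behind it; z points along the fingers, y is the line along which they close (so a half turn about z gives the same grasp; the last joint's range is limited). The gripper opens to 94 mm and grips with 3 to 60 N. Pads are 16 mm wide; open, the fingers measure 119 mm over their backs; the gripper's body (75 mm by 177 mm) begins 78 mm behind the grasp point.
Start: joints at [1.196, 0.3, 1.521, -0, 1.321, -0.067], TCP at [0.167, 0.524, 0.205] pointing down, gripper open.
Joint ranges: [-3.03, 3.03], [-0.79, 2.21], [0.23, 2.52], [-1.04, 4.18], [0, 3.07], [-2.55, 2.55]. Speed limits (rad/s): [2.22, 2.22, 2.57, 3.14, 3.14, 3.14].

INTERFACE

Orientations are given as [roll, pitch, yaw] about the fixed x, y, z axes, in that order (R = Rz(yaw) Ry(pitch) Rx(roll)).
In Python, from station import telemetry, cams, hand_in, nets gives the robot as it stands.
- The arm moves only by the tool move_arm, never from a script. Its argument "increments" is a list of rows, each a list of 4 numbers: the shift along the tool's x, y, z in m, then the turn about the tool's z in rad. In form: [[tx, ty, tz, roll], ...]. A call has 1 to 20 rows; each row shifts and turns the commanded pose from where the row before left it, along the tool's axes as they then stand; what a row does not reach is not made up. A row lasts 1/8 s, in which the tool goes at most 62.5 mm and 10.7 degrees, less where a joint would pass 70% of its speed; a pose out of reach is approached as far as the arm can. A call is refused whole if a number of a shift passes 0.0625 or a number of a turn 0.188, either way. A call with a gripper value outside its range is refused whole. "grip" is the opening, from 0 (shut) to 1 (fully open), set as the call begins (left out, the last holds). The fingers move at their own pace and stop on an object; "force" is the grip in N (left out, the last holds). Time passes only in rows, so rows that do not move let the fingers close. It gives the time, the measured TCP pose, the force, the opening and the grip force at its end, in the units of the state.
- telemetry.get_obs(): the state, without advancing time (a new reading comes with each control period).
- cams.camera(name): name is "scene" or "top" or "wrist"; returns the picture (480x640x3 uint8, blue, green, red); there is no depth.
- cams.camera_model(name): a dict with "intrinsics" (3x3 intrinsics, pixels), "xyz" and "attitude" of the camera in the world; the wrist camera has in their place "T_tool_cam" (4x4, takes a point from camera to tool coordinates, whose origin is the TCP and whose axes are the flange's). Camera axes: x right, y up, looking along -z (the intrinsics and any distortion apply to the point x, -y, -z); pixel columns grow to the right and rows downward; lengths in m; the calibration is good to about 2 mm. A picture is of the moment at which its call begins: read the wrist's pose just before it. camera_model takes no time and is no camera call.
- hand_in(): hands the job in; it is judged then, once.
Trained networks look in the newest picture that a camera, given by its name, has taken for a name from the list of things; names that differ only in an ending like _2 or _b are one class to them, and where a whole thing is asked for, a point or a joint stands for the part that bears it (a point fixed in the world has none). Each returns a list of dicts, best first, with "conf" (0 to 1); they miss things now and then, are a little off and sometimes report something else, mostly with a low value. They report only what shows in the picture. A call takes as long as a camera call.
- nets.search_frame(camera, query): "extent" ([left, top, right, bottom] in pixels, round what is visible of it).
- nets.mark_of(camera, query): "centre" ([column, row] in pixels: a listed point, or the origin of a listed thing).
The state is a dict: "time_s": time; "qpos": joint angles; "joint_vel": joint speeds; "tau": joint torques, N m; "ee_pos": TCP position; "eef_rot": TCP orientation; "force": force on the tool from outside, world axes, zero at the start; "moment": the same for the moment, N m; "grip_width": finger opening in m; "grip_force": force on a finger pad.
Only numpy, scipy, OpenCV 4.12 (cv2) and the standard library are available. Lean on these libraries where they do the work, as an engineer would, in place of code of your own. Each camera call takes 0.05 s, during which the arm holds its last target. There are 200 camera calls.

## Working session

There is one attempt and no reset: what is moved stays moved. The work goes in short steps, Python scripts to look and compute and a tool call to move; the robot and the scene stay as the last step left them, time stands still between calls to the robot, and variables do not carry over. Pictures are saved under pics/ and viewed, at most 10 in all, crops included, and the job is handed in when it is done.

Besides the shell and the picture viewer there is one more tool, called after "Emit:" as name(argument=value, ...) on one line, values as JSON. move_arm: Moves the arm, as the interface text tells. Its arguments: {"type":"object","properties":{"increments":{"type":"array"},"grip":{"type":"number"},"force":{"type":"number"}},"required":["increments"]}

```bash
mkdir -p pics
cat > h.py <<'E'
import numpy as np, cv2
from scipy.spatial.transform import Rotation as R
from station import telemetry, cams, hand_in, nets
def cam(name):
    m=cams.camera_model(name); K=np.array(m["intrinsics"])
    if "xyz" in m:
        a=np.array(m["attitude"]); Rm=a if a.shape==(3,3) else R.from_euler("xyz",a).as_matrix()
        return K,Rm,np.array(m["xyz"])
    o=telemetry.get_obs(); T=np.array(m["T_tool_cam"]); Rt=R.from_euler("xyz",o["eef_rot"]).as_matrix()
    return K,Rt@T[:3,:3],Rt@T[:3,3]+np.array(o["ee_pos"])
def at_z(c,px,z):
    K,Rm,p=c; d=np.linalg.inv(K)@[px[0],px[1],1]; d=Rm@[d[0],-d[1],-d[2]]
    return p+d*(z-p[2])/d[2]
def proj(c,P):
    K,Rm,p=c; q=Rm.T@(np.array(P)-p); q=K@[q[0],-q[1],-q[2]]; return q[:2]/q[2]
E
python3 - <<'E'
from h import *
for k in ("top","scene"):
    m=cams.camera_model(k); print(k,{a:np.round(b,3).tolist() if not isinstance(b,str) else b for a,b in m.items()})
    cv2.imwrite(f"pics/{k}0.png",cams.camera(k)); c=cam(k)
    for q,z in [("stand",0),("cradle",.01),("left_face",.095),("right_face",.095),("left_roller",.036),("right_roller",.036),("left_notch",.036),("right_notch",.036),("left_clip",0),("right_clip",0),("reel0",.076),("reel3",.076)]:
        for r in nets.mark_of(k,q)[:2]: print(q,np.round(r["conf"],2),np.round(r["centre"],1),np.round(at_z(c,r["centre"],z),4))
print(telemetry.get_obs())
E
```

```text
top {'intrinsics': [[551.382, 0.0, 320.028], [0.0, 551.382, 240.559], [0.0, 0.0, 1.0]], 'xyz': [0.422, 0.02, 1.007], 'attitude': [0.171, 0.008, -1.593]}
stand 0.75 [345.7 254.1] [ 0.5697 -0.0227  0.    ]
cradle 0.61 [300.  197.2] [0.6772 0.0594 0.01  ]
left_face 0.72 [234.3 266.7] [0.5389 0.1676 0.095 ]
left_face 0.61 [346.4 256.2] [ 0.5522 -0.0197  0.095 ]
right_face 0.62 [469.7 224.3] [ 0.6014 -0.2289  0.095 ]
right_face 0.2 [205.9 317.7] [0.4557 0.2139 0.095 ]
left_roller 0.8 [230.6 204.8] [0.6595 0.1843 0.036 ]
left_roller 0.21 [231.1 267.5] [0.5452 0.1828 0.036 ]
right_roller 0.66 [445.  162.9] [ 0.7285 -0.2078  0.036 ]
left_notch 0.75 [304.2 190.3] [0.6832 0.0506 0.036 ]
right_notch 0.7 [400. 174.] [ 0.7096 -0.1246  0.036 ]
left_clip 0.86 [299.8 198.6] [0.6771 0.0603 0.    ]
right_clip 0.9 [394.3 179.7] [ 0.7094 -0.1187  0.    ]
right_clip 0.59 [445.8 163. ] [ 0.7397 -0.2178  0.    ]
reel0 0.71 [376.4 239.2] [ 0.583  -0.0728  0.076 ]
reel0 0.6 [389.  239.6] [ 0.5818 -0.0943  0.076 ]
reel3 0.71 [376.4 239.2] [ 0.583  -0.0728  0.076 ]
reel3 0.6 [389.  239.6] [ 0.5818 -0.0943  0.0
[... 955 characters left out ...]
87  0.076 ]
{'time_s': 1.3, 'qpos': array([ 1.19636767e+00,  2.99903931e-01,  1.52099501e+00, -2.56983215e-05,
        1.32065846e+00, -6.65637972e-02]), 'joint_vel': array([-9.06061204e-04, -1.01446583e-03,  2.76393863e-05,  8.42281659e-04,
        1.55624772e-03, -3.58509140e-04]), 'tau': array([-8.60080563e-04, -5.31663430e+01, -3.52914405e+01,  7.07533211e-02,
        2.15294911e-02, -5.56941143e-05]), 'ee_pos': array([0.16665488, 0.52414642, 0.20544554]), 'eef_rot': array([3.14155913e+00, 2.71886957e-05, 2.83373415e+00]), 'force': array([-0.43294514,  0.77930406, -0.49260834]), 'moment': array([ 0.00188885,  0.01621683, -0.05666501]), 'grip_force': 0.0, 'grip_width': 0.0939386028698437}
```

View pics/top0.png

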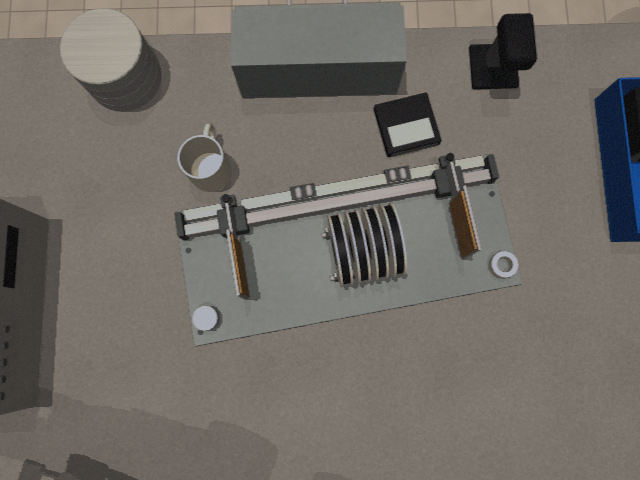

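View pics/scene0.png

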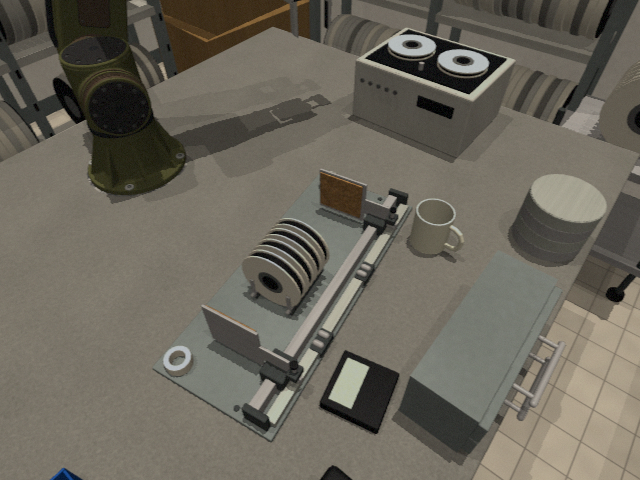

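The top view shows the rail from (183,222) to (490,165), the clips at (303,191) and (398,174), and the left and right plates at about (235,265) and (465,220). The canister (205,318) and hub (505,264) are near the outer near corners. Next I work out the stand's yaw and pose.

Run:
```python
from h import *
c=cam("top"); g=cv2.imread("pics/top0.png")
A=at_z(c,(195,346),.01);B=at_z(c,(520,287),.01);C=at_z(c,(178,216),.04);D=at_z(c,(497,163),.04)
for a,b in((A,B),(C,D)):
    d=a-b; print(np.round([*a,*b],4),"yaw",np.arctan2(-d[0],d[1]),np.linalg.norm(d))
for q,z in [("left_notch",.036),("right_notch",.036),("left_clip",.04),("right_clip",.04),("left_roller",.036),("right_roller",.036),("canister",0),("hub",0)]:
    for r in nets.search_frame("top",q)[:1]: e=np.array(r["extent"]);print(q,r["conf"],np.round(e),np.round(at_z(c,((e[0]+e[2])/2,(e[1]+e[3])/2),z),4))
s=.165; Rs=np.array([[np.cos(s),-np.sin(s)],[np.sin(s),np.cos(s)]])
for n,P in [("LF",(.538,.170)),("RF",(.6015,-.2293)),("LR",(.654,.185)),("RR",(.7255,-.206)),("LN",(.680,.053)),("RN",(.7087,-.118)),("A",A[:2]),("B",B[:2]),("cradleTCP",(.167,.524))]: print(n,np.round(Rs.T@P,4))
```

```text
[ 0.4094  0.2508  0.01    0.5008 -0.3346  0.01  ] yaw 0.15482231682220438 0.5924937637301376
[ 0.6402  0.2781  0.04    0.7247 -0.3013  0.04  ] yaw 0.1449015664484712 0.5855278578089348
left_notch 0.78 [291. 184. 317. 197.] [0.6831 0.0508 0.036 ]
right_notch 0.52 [387. 168. 412. 182.] [ 0.7076 -0.1238  0.036 ]
left_clip 0.55 [328. 213. 353. 286.] [ 0.5721 -0.0124  0.04  ]
right_clip 0.92 [384. 164. 413. 184.] [ 0.7092 -0.1207  0.04  ]
left_roller 0.63 [220. 195. 250. 300.] [0.5817 0.1763 0.036 ]
right_roller 0.59 [431. 153. 478. 262.] [ 0.6446 -0.2193  0.036 ]
canister 0.73 [489. 252. 523. 279.] [ 0.5415 -0.3157  0.    ]
hub 0.74 [487. 251. 521. 282.] [ 0.5393 -0.3117  0.    ]
LF [0.5586 0.0793]
RF [ 0.5557 -0.325 ]
LR [0.6755 0.0751]
RR [ 0.6818 -0.3224]
LN [ 0.6795 -0.0594]
RN [ 0.6797 -0.2328]
A [0.445  0.1801]
B [ 0.439  -0.4124]
cradleTCP [0.2508 0.4895]
```

Emit:
move_arm(increments=[[0,0,0,0.185],[0,0,0,0.185],[0,0,0,0.185],[0,0,0,0.185],[0,0,0,0.184],[0,0,0,0.184],[-0.05,0,0,0],[-0.05,0,0,0],[-0.05,0.045,0,0],[-0.05,0.045,0,0],[-0.05,0.045,0,0],[-0.05,0.045,0,0],[-0.035,0.045,0,0],[-0.025,0.045,0,0],[0,0.042,0,0],[0,0,0,0],[0,0,0,0],[0,0,0,0]], grip=0, force=30)

```text
time_s: 3.95
ee_pos: [0.5149, 0.2289, 0.2058]
eef_rot: [3.141, -0.0, 1.727]
force: [0.7, 0.3, 0.1]
grip_width: 0.0007
grip_force: 0.0
```

Run:
```python
from h import *
o=telemetry.get_obs();print(o["ee_pos"],o["eef_rot"],o["grip_width"],o["force"],o["time_s"])
c=cam("wrist");cv2.imwrite("pics/w1.png",cams.camera("wrist"))
for q,z in [("left_face",.095),("left_roller",.036),("left_notch",.036),("right_notch",.036),("left_clip",0)]:
    for r in nets.mark_of("wrist",q)[:2]: print(q,np.round(r["conf"],2),np.round(r["centre"],1),np.round(at_z(c,r["centre"],z),4))
```

```text
[0.51490146 0.2289063  0.20581614] [ 3.14124401e+00 -8.29120686e-05  1.72652818e+00] 0.0006688940461980994 [0.71067844 0.30445724 0.12581928] 3.95
left_roller 0.82 [448.5 286.4] [0.6617 0.1822 0.036 ]
left_roller 0.64 [510.9 247.8] [0.7159 0.2341 0.036 ]
left_clip 0.49 [431.1 371.7] [0.6836 0.0559 0.    ]
```

View pics/w1.png

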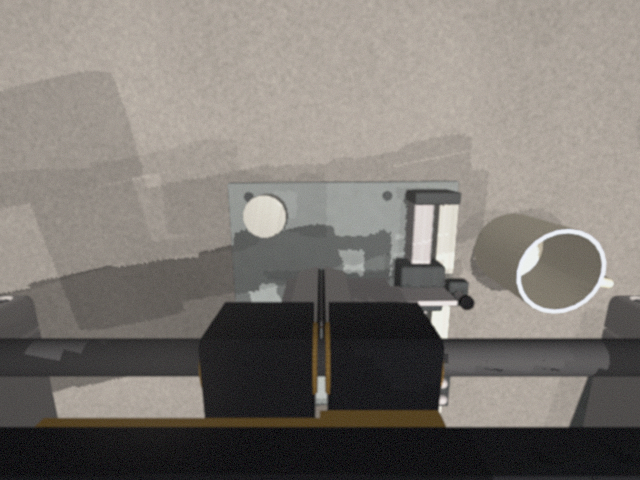

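The wrist view shows the stand's edge level (row 182), so the yaw is aligned. The left stop's button is at (466,302) and the canister at (265,216). I'll descend outside the plate and begin pushing.

Emit:
move_arm(increments=[[0,0.007,0.03,0],[0,0.007,0.03,0],[0,0,0.03,0],[0,0,0.026,0],[-0.012,0,0,0],[-0.012,0,0,0],[-0.008,0,0,0],[-0.008,0,0,0],[-0.008,0,0,0],[-0.008,0,0,0],[-0.008,0,0,0],[-0.008,0,0,0],[-0.008,0,0,0],[0,0,0,0]])

```text
time_s: 6.0
ee_pos: [0.5418, 0.1509, 0.0893]
eef_rot: [-3.141, 0.001, 1.725]
force: [-0.2, -0.5, -0.4]
grip_width: 0.0002
grip_force: 0.0
```

```bash
cat > look.py <<'E'
from h import *
import sys
side,fn=sys.argv[1:3]; s=.155; e=np.array([-np.sin(s),np.cos(s)])
o=telemetry.get_obs();print("tcp v",o["ee_pos"][:2]@e,"u",o["ee_pos"][:2]@[np.cos(s),np.sin(s)],"z",o["ee_pos"][2],"Fv",np.array(o["force"])[:2]@e,o["force"],o["time_s"])
ims=[]
for k in ("top","scene"):
    c=cam(k); g=cams.camera(k)
    for q,z in [("_face",.095),("_roller",.036),("_notch",.036)]:
        for r in nets.mark_of(k,side+q)[:1]: P=at_z(c,r["centre"],z)[:2]; print(k,q,round(r["conf"],2),np.round(r["centre"],1),"v",np.round(P@e,4))
    x,y=[int(t) for t in proj(c,[.68,.053,.05] if side=="left" else [.709,-.119,.05])]
    ims.append(cv2.resize(g[y-50:y+50,x-65:x+65],(400,300),interpolation=cv2.INTER_CUBIC))
cv2.imwrite("pics/"+fn,np.hstack(ims))
E
python3 look.py left l1.png
```

```text
tcp v 0.06548558063996712 u 0.5586148845772642 z 0.0893031694662263 Fv -0.49365804993206447 [-0.24558543 -0.53802161 -0.35560147] 6.0
top _notch 0.77 [305.  190.9] v -0.0567
scene _face 0.55 [334.7 195.4] v 0.0504
scene _roller 0.95 [383.9 234.9] v 0.0503
scene _notch 0.61 [363.3 270.9] v -0.0581
```

Emit:
move_arm(increments=[[-0.007,0,0,0],[-0.007,0,0,0],[-0.007,0,0,0],[-0.007,0,0,0],[-0.007,0,0,0],[-0.007,0,0,0],[-0.007,0,0,0],[-0.007,0,0,0],[-0.007,0,0,0],[-0.005,0,0,0],[-0.004,0,0,0],[-0.003,0,0,0],[-0.003,0,0,0]])

```text
time_s: 8.02
ee_pos: [0.5539, 0.0746, 0.0895]
eef_rot: [3.142, 0.0, 1.726]
force: [2.1, 3.9, 0.8]
grip_width: 0.0006
grip_force: 1.6
```

```bash
python3 look.py left l2.png
```

```text
tcp v -0.011818637242540281 u 0.5588192482715432 z 0.08949266258692709 Fv 3.503653004289593 [2.05667176 3.86752793 0.82551017] 8.025
top _face 0.42 [207.1 319.4] v 0.1395
top _notch 0.64 [304.  193.2] v -0.0542
scene _face 0.78 [318.3 214.2] v -0.0155
scene _roller 0.75 [370.4 258.8] v -0.0232
scene _notch 0.77 [362.2 265.9] v -0.0478
```

View pics/l2.png

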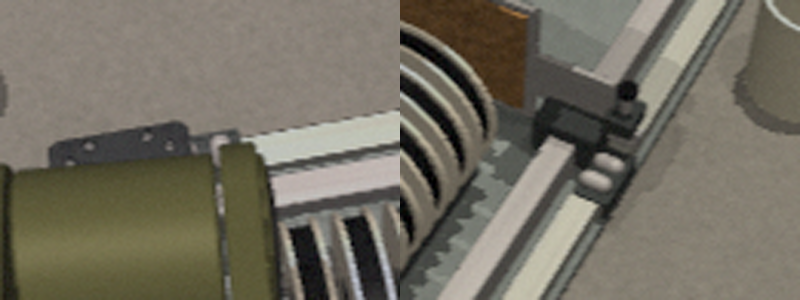

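The scene crop shows the left roller's bracket just short of the clip's two bumps. Contact is steady at about 3.5 N, so I'll go on in small steps.

Emit:
move_arm(increments=[[-0.005,0,0,0],[-0.004,0,0,0],[-0.002,0,0,0],[-0.002,0,0,0]])

```text
time_s: 8.93
ee_pos: [0.5558, 0.0622, 0.0894]
eef_rot: [-3.141, -0.001, 1.726]
force: [-1.3, 12.3, -0.0]
grip_width: 0.0005
grip_force: 6.1
```

Emit:
move_arm(increments=[[-0.002,0,0,0],[-0.002,0,0,0]])

```text
time_s: 9.18
ee_pos: [0.5564, 0.0586, 0.0894]
eef_rot: [-3.141, -0.001, 1.726]
force: [0.1, 7.9, -1.0]
grip_width: 0.0007
grip_force: 3.7
```

Emit:
move_arm(increments=[[-0.001,0,0,0],[-0.001,0,0,0]])

```text
time_s: 9.43
ee_pos: [0.5568, 0.0562, 0.0894]
eef_rot: [-3.142, -0.0, 1.726]
force: [-0.8, 5.2, -1.0]
grip_width: 0.0002
grip_force: 2.6
```

Emit:
move_arm(increments=[[-0.001,0,0,0],[-0.001,0,0,0]])

```text
time_s: 9.68
ee_pos: [0.5571, 0.0539, 0.0894]
eef_rot: [-3.142, -0.0, 1.726]
force: [0.3, 2.9, -1.4]
grip_width: 0.0001
grip_force: 1.7
```

Emit:
move_arm(increments=[[-0.001,0,0,0],[0,0,0,0]])

```text
time_s: 9.93
ee_pos: [0.5573, 0.0527, 0.0895]
eef_rot: [-3.142, 0.0, 1.726]
force: [0.2, 0.3, -0.8]
grip_width: 0.0006
grip_force: 0.6
```

Emit:
move_arm(increments=[[-0.001,0,0,0],[0,0,0,0]])

```text
time_s: 10.18
ee_pos: [0.5575, 0.0518, 0.0895]
eef_rot: [-3.142, 0.0, 1.726]
force: [0.7, 0.4, -0.6]
grip_width: 0.0006
grip_force: 0.3
```

```bash
python3 look.py left l3.png
```

```text
tcp v -0.034924514512943296 u 0.5587627171973236 z 0.08947521297024406 Fv 0.32325005543198876 [ 0.66041814  0.43036489 -0.56194799] 10.175
top _face 0.43 [338.5 250.1] v -0.0936
scene _face 0.72 [312.7 221.5] v -0.0389
scene _roller 0.7 [364.  265.4] v -0.0449
scene _notch 0.8 [364.9 269. ] v -0.0523
```

View pics/l3.png

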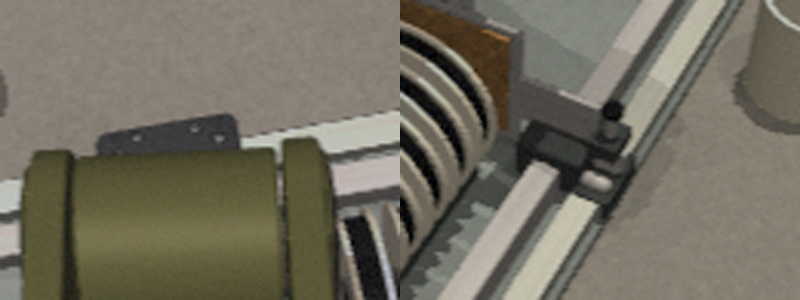

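The scene crop shows the stop over the entry bump with only the inner bump visible. The mark suggests it may not be fully home yet, so I continue gently.

Emit:
move_arm(increments=[[-0.001,0,0,0],[0,0,0,0]])

```text
time_s: 10.82
ee_pos: [0.5576, 0.051, 0.0895]
eef_rot: [-3.142, -0.0, 1.726]
force: [-0.6, 0.6, -0.3]
grip_width: 0.0002
grip_force: 0.2
```

Emit:
move_arm(increments=[[-0.001,0,0,0],[0,0,0,0]])

```text
time_s: 11.08
ee_pos: [0.5578, 0.0499, 0.0894]
eef_rot: [-3.142, 0.0, 1.726]
force: [-0.2, 0.3, 0.5]
grip_width: 0.0004
grip_force: 0.0
```

```bash
python3 look.py left l4.png
```

```text
tcp v -0.03683271454043381 u 0.5587689843042031 z 0.08943808571338947 Fv 0.3761636515842601 [-0.21797893  0.34666806  0.47372055] 11.075
top _roller 0.53 [356.9 245.8] v -0.1305
top _notch 0.65 [357.8 248.6] v -0.1311
scene _face 0.73 [308.2 225.7] v -0.0533
scene _roller 0.86 [363.  268.1] v -0.0521
scene _notch 0.77 [362.1 266.5] v -0.0493
```

View pics/l4.png

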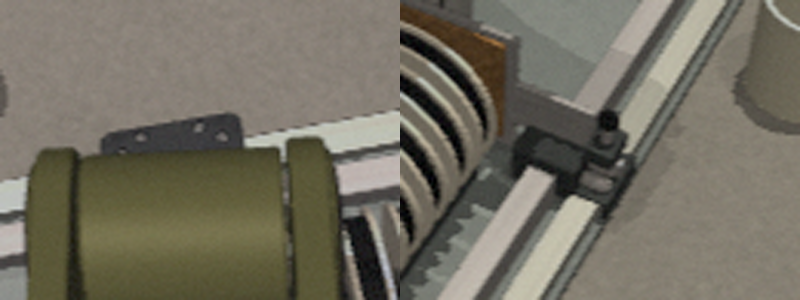

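The stop has jumped ahead: its mark went about 7 mm on for 2 mm of finger travel, the button sits lower, and the force is zero. The left stop is home. Now I retreat, lift, and cross over to the right side.

Emit:
move_arm(increments=[[0.01,0,0,0],[0.02,0,0,0],[0,0,-0.04,0],[0,0,-0.04,0],[0,0,-0.04,0],[-0.03,0,0,0],[-0.045,0,0,0],[-0.045,0,0,0],[-0.045,0,0,0],[-0.045,0,0,0],[-0.045,0,0,0],[-0.045,0,0,0],[-0.045,0,0,0],[-0.025,0,0,0],[0,0,0,0],[0,0,0,0]])

```text
time_s: 13.48
ee_pos: [0.6106, -0.2843, 0.2094]
eef_rot: [-3.141, -0.0, 1.727]
force: [-0.0, 0.6, 0.3]
grip_width: 0.0004
grip_force: 0.0
```

```bash
python3 look.py right r0.png; python3 look.py left l5.png
```

```text
tcp v -0.3751409421282343 u 0.559378801235993 z 0.20941554103100696 Fv 0.5642117447656173 [-0.04718269  0.5636854   0.30991622] 13.475
top _face 0.77 [469.9 224.8] v -0.3191
top _roller 0.79 [447.5 164.5] v -0.3216
top _notch 0.78 [396.6 175.2] v -0.2261
scene _face 0.77 [225.6 327.8] v -0.3186
scene _notch 0.6 [320.3 338. ] v -0.2293
tcp v -0.3763880837381836 u 0.5588803407849159 z 0.20957974792799977 Fv 0.32434555204957866 [0.83312642 0.45845992 0.12720209] 13.875
top _face 0.7 [340.5 250.7] v -0.0967
top _roller 0.76 [304.  192.1] v -0.0546
top _notch 0.53 [305.5 192.6] v -0.0571
scene _face 0.75 [311.2 227.3] v -0.0542
scene _roller 0.79 [363.2 266.3] v -0.0478
scene _notch 0.77 [361.4 267.7] v -0.0527
```

View pics/l5.png

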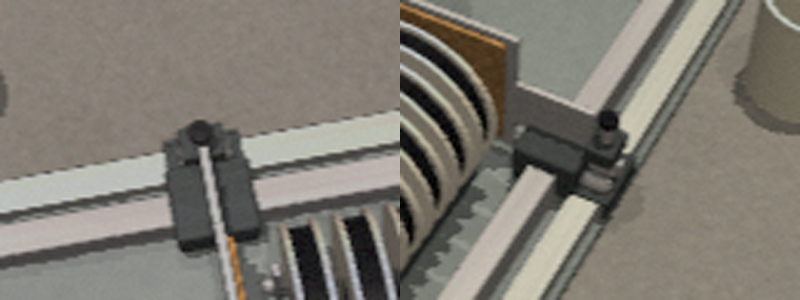

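The left stop sits centred over its clip at (200,135) in the top crop, so it is home. Now the right stop: descend and push.

Emit:
move_arm(increments=[[0,0,0.03,0],[0,0,0.03,0],[0,0,0.03,0],[0,0,0.03,0],[0.012,0,0,0],[0.012,0,0,0],[0.008,0,0,0],[0.007,0,0,0],[0.007,0,0,0],[0.007,0,0,0],[0.007,0,0,0],[0.007,0,0,0],[0.007,0,0,0],[0.007,0,0,0],[0.006,0,0,0],[0.004,0,0,0],[0.003,0,0,0],[0.003,0,0,0]])

```text
time_s: 16.52
ee_pos: [0.5952, -0.19, 0.0894]
eef_rot: [-3.142, -0.0, 1.726]
force: [-1.4, -4.2, 2.5]
grip_width: 0.0008
grip_force: 1.6
```

```bash
python3 look.py right r1.png
```

```text
tcp v -0.2795630574510351 u 0.5587569551293703 z 0.08941581261316281 Fv -3.9481589365233156 [-1.39445039 -4.21395317  2.51034529] 16.525
top _face 0.65 [444.3 228. ] v -0.2756
top _roller 0.92 [422.8 167. ] v -0.2763
top _notch 0.86 [399.1 174.4] v -0.2309
scene _face 0.75 [243.5 308.6] v -0.274
scene _roller 0.62 [306.4 354.4] v -0.2684
scene _notch 0.7 [322.3 336.1] v -0.2243
```

View pics/r1.png

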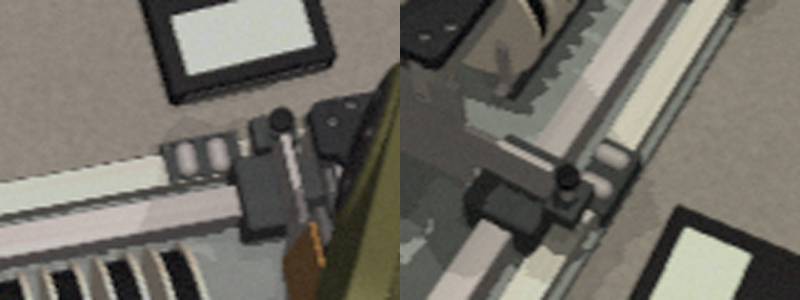

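The right stop is in contact (about 4 N). The roller is roughly 40 mm short of the notch, with both clip bumps visible at (185,155) and (217,155) in the top crop.

Emit:
move_arm(increments=[[0.005,0,0,0],[0.005,0,0,0],[0.004,0,0,0],[0.003,0,0,0],[0.002,0,0,0]])

```text
time_s: 17.55
ee_pos: [0.5922, -0.1711, 0.0894]
eef_rot: [-3.141, 0.0, 1.726]
force: [-0.7, -3.8, -3.1]
grip_width: 0.0004
grip_force: 1.6
```

Emit:
move_arm(increments=[[0.002,0,0,0],[0.002,0,0,0]])

```text
time_s: 17.8
ee_pos: [0.5918, -0.1684, 0.0895]
eef_rot: [3.141, 0.002, 1.726]
force: [0.6, -10.3, -4.6]
grip_width: 0.0002
grip_force: 5.5
```

Emit:
move_arm(increments=[[0.0015,0,0,0],[0.0015,0,0,0]])

```text
time_s: 18.05
ee_pos: [0.5912, -0.1651, 0.0895]
eef_rot: [3.141, 0.001, 1.725]
force: [-1.0, -7.7, -2.1]
grip_width: 0.0005
grip_force: 3.4
```

Emit:
move_arm(increments=[[0.001,0,0,0],[0.001,0,0,0]])

```text
time_s: 18.3
ee_pos: [0.5909, -0.1627, 0.0894]
eef_rot: [-3.141, 0.0, 1.726]
force: [-0.8, -5.1, -1.3]
grip_width: 0.0007
grip_force: 2.3
```

Emit:
move_arm(increments=[[0.001,0,0,0],[0.001,0,0,0],[0.001,0,0,0],[0.001,0,0,0],[0,0,0,0]])

```text
time_s: 18.92
ee_pos: [0.5905, -0.1581, 0.0896]
eef_rot: [3.141, -0.0, 1.726]
force: [-0.9, -0.3, 0.6]
grip_width: 0.0004
grip_force: 0.0
```

Emit:
move_arm(increments=[[0.001,0,0,0],[0,0,0,0]])

```text
time_s: 19.18
ee_pos: [0.5902, -0.1572, 0.0895]
eef_rot: [3.141, -0.0, 1.726]
force: [0.2, -0.8, -0.6]
grip_width: 0.0003
grip_force: 0.0
```

```bash
python3 look.py right r2.png
```

```text
tcp v -0.24647162901884787 u 0.558877168359395 z 0.08948409441980493 Fv -0.8089629118836061 [ 0.16097173 -0.79362645 -0.58381084] 19.175
top _face 0.87 [426.3 235.1] v -0.2433
top _roller 0.75 [404.1 170.6] v -0.2413
top _notch 0.69 [399.6 175.8] v -0.2313
scene _face 0.96 [259.4 293.3] v -0.2349
scene _roller 0.7 [320.8 339.9] v -0.2321
scene _notch 0.81 [318.8 335.6] v -0.2265
```

View pics/r2.png

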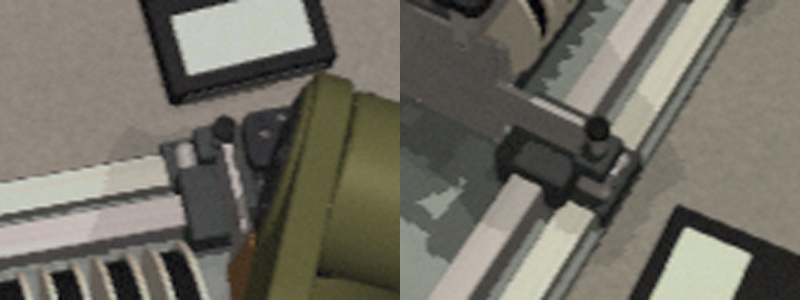

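The right button still looks raised (long stalk at (597,145)) and only the inner bump shows. It is near or just past the crest, so I continue 1 mm at a time.

Emit:
move_arm(increments=[[0.001,0,0,0],[0,0,0,0]])

```text
time_s: 19.82
ee_pos: [0.59, -0.1564, 0.0895]
eef_rot: [-3.142, -0.0, 1.726]
force: [-0.5, -0.5, -1.0]
grip_width: 0.0005
grip_force: 0.0
```

```bash
python3 look.py right r3.png | grep -v notch
```

```text
tcp v -0.24559676894396312 u 0.5587932201230837 z 0.08946016313972602 Fv -0.4255061707757249 [-0.48227969 -0.50602705 -0.95418881] 19.825
top _face 0.75 [421.1 235.1] v -0.2347
top _roller 0.92 [397.9 171.7] v -0.2298
scene _face 0.56 [254.3 292.6] v -0.2381
scene _roller 0.52 [364.4 268.2] v -0.0509
```

Emit:
move_arm(increments=[[0.001,0,0,0],[0,0,0,0]])

```text
time_s: 20.48
ee_pos: [0.5899, -0.1554, 0.0894]
eef_rot: [-3.142, -0.0, 1.726]
force: [0.3, 0.8, -0.1]
grip_width: -0.0
grip_force: 0.0
```

```bash
python3 look.py right r4.png| grep -v notch
python3 - <<'E'
import cv2,numpy as np
a=[cv2.imread(f"pics/r{i}.png") for i in(3,4)]; cv2.imwrite("pics/r34.png",np.vstack(a))
d=[cv2.absdiff(cv2.imread(f"pics/r{i}.png"),cv2.imread(f"pics/r{i+1}.png"))[:,400:].mean() for i in(2,3)];print(d)
E
```

```text
tcp v -0.2445954293974478 u 0.5587975280947116 z 0.08944502158785825 Fv 0.7942967296341331 [ 0.27469192  0.84685621 -0.13549067] 20.475
top _face 0.77 [421.4 235.3] v -0.2351
top _roller 0.69 [396.3 178.9] v -0.2242
scene _face 0.75 [255.6 292.1] v -0.2361
scene _roller 0.73 [318.4 336.2] v -0.2279
[np.float64(4.289286111111111), np.float64(2.019213888888889)]
```

View pics/r34.png

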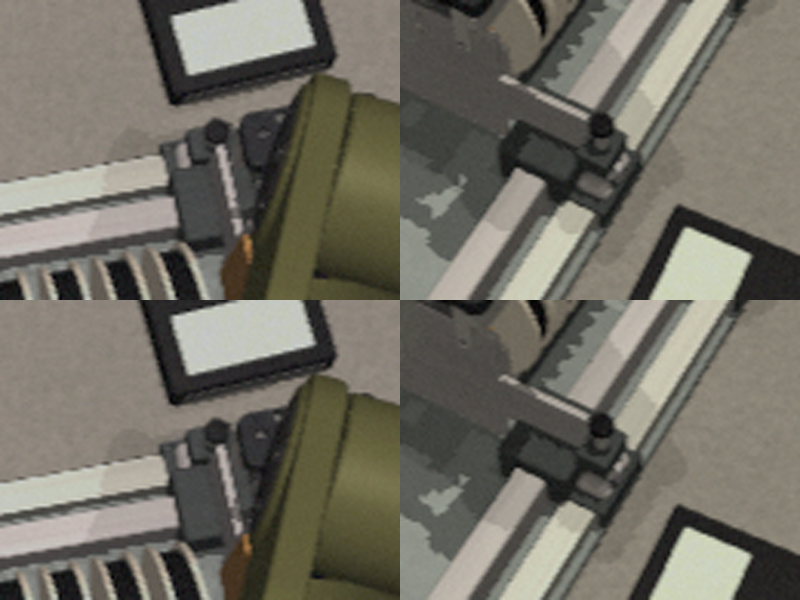

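The right stop jumped between r2 and r3 and then stayed put while the finger moved another 1 mm without force, so it is home. Now I clear the hand.

Emit:
move_arm(increments=[[-0.01,0,0,0],[-0.02,0,0,0],[-0.02,0,0,0],[0,0,-0.04,0],[0,0,-0.04,0],[0,0,-0.04,0],[-0.04,-0.03,-0.02,0],[-0.04,-0.04,0,0],[-0.02,-0.04,0,0],[0,0,0,0],[0,0,0,0],[0,0,0,0]])

```text
time_s: 22.38
ee_pos: [0.505, -0.3203, 0.2293]
eef_rot: [-3.142, -0.0, 1.727]
force: [0.6, -0.2, 0.1]
grip_width: 0.0005
grip_force: 0.0
```

```bash
python3 look.py right r5.png; python3 look.py left l6.png
python3 - <<'E'
import cv2,numpy as np
for a,b in(("r4","r5"),("l5","l6")): print(cv2.absdiff(cv2.imread(f"pics/{a}.png"),cv2.imread(f"pics/{b}.png"))[:,400:].mean())
E
```

```text
tcp v -0.39446369880058557 u 0.4494756502382706 z 0.22930904054838655 Fv -0.2614383524433202 [ 0.55729172 -0.17753194  0.13491531] 22.375
top _face 0.76 [422.4 231.9] v -0.238
top _roller 0.61 [397.1 173.8] v -0.2276
top _notch 0.62 [397.8 172.5] v -0.2293
scene _face 0.75 [259.4 290.6] v -0.2302
scene _roller 0.62 [319.3 335.8] v -0.2264
scene _notch 0.62 [321.1 334.9] v -0.2233
tcp v -0.39457033565186 u 0.44893678352927746 z 0.22940877190006465 Fv -0.23988146092669121 [-0.06412292 -0.25281159  0.5204292 ] 22.775
top _roller 0.74 [303.5 189.7] v -0.0544
top _notch 0.64 [302.2 189.6] v -0.0522
scene _face 0.77 [313.8 224.7] v -0.0455
scene _roller 0.73 [359.4 393.9] v -0.2855
scene _notch 0.76 [361.4 269.9] v -0.0577
11.109483333333333
7.027447222222222
```

Run:
```python
import cv2
for a,b,(x,y) in(("r4","r5",(600,150)),("l5","l6",(607,140))):
    A,B=[cv2.imread(f"pics/{k}.png") for k in(a,b)]; t=A[y-50:y+60,x-70:x+50]
    _,m,_,p=cv2.minMaxLoc(cv2.matchTemplate(B[:,400:],t,cv2.TM_CCOEFF_NORMED)); print(m,p[0]+400-(x-70),p[1]-(y-50))
```

```text
0.992245614528656 0 0
0.99857497215271 0 0
```

Neither stop moved when the hand withdrew (zero template shift on both), so I hand in.

```bash
python3 -c "
from h import *
print(hand_in())"
```

```text
the job is handed in; nothing more can be done
None
```

Both end stops were pushed from the outside into their index notches, the hand is clear, and the job is handed in; camera and force checks show both stops home, though the hand-in returned no verdict.

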